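# Slide the sample pot to its mark, then hold the sprung analyser lid at the yellow band

## Task

Get the analyser ready for loading: first slide the lidded sample pot along the warming plate, without lifting it off the plate, from the white ring until it stands inside the green ring, with the analyser lid still shut. Then lift the analyser's spring-loaded lid part-way, until the red pointer lies on the yellow band, and keep holding it there with the gripper: the job finishes while you are still holding the lid at that angle. Leave the jar, the timer, the scoop and the yellow band where they are.

Things in the scene. Friction and masses are not known exactly. Their poses are not given: they have to be found in the camera images.
- pot_knob (a point): Grasp point of the loose sample pot: centre of the upright black cylindrical knob (22 mm diameter, 32 mm tall, rising straight from the pot's lid) on a round closed steel pot, on its axis, 68 mm above its underside. The pot is 76 mm in diameter (79 mm at the lid's rim), its lid's top is 52 mm above its underside, the knob spans 52 to 84 mm; it weighs 0.3 to 0.6 kg, the lid is fast to it.
- pot_foot (a point): Centre of the underside of the sample pot, z up along the pot's axis. The pot starts on the plate in the white ring.
- plate: Fixed warming plate, a flat slab with a black top, 150 x 350 mm; origin at the centre of its underside, y along its length, z up. Its top, on which the pot slides, is 18.5 mm above the bench and flat all over (the rings are painted marks).
- green_ring: Painted green ring on the plate's top, inner diameter 96 mm, outer 110 mm; origin at its centre, at the level of the plate's top. The goal place for the pot: which end of the plate it is at changes.
- white_ring: Painted white ring of the same size, 200 mm from the green one along the plate; the pot's starting place.
- analyser: Fixed white instrument, 250 (x) x 260 (y) x 112 mm tall, with a sample chamber under a grey hinged lid; origin at the centre of its underside; its -x side is the front (handle side), the lid's hinge runs along its y axis near its +x side; the curved metal scale with the band stands beside its +y side.
- hinge (a point): Middle of the lid's hinge line, 100 mm behind (+x of) the analyser's origin and 118 mm above the bench; the hinge line is parallel to the analyser's y axis.
- lid: The grey lid, a plate 250 mm wide, 12 mm thick (its top 124 mm above the bench when shut), weighing about 0.35 kg. Its origin is on the middle of the hinge line, its axes are the analyser's when shut, so the lid reaches 220 mm to -x. Opening turns it about its own y axis (positive, front edge rising). A spring pulls it shut at all times: 0.6 N m about the hinge when shut, growing by 1.5 N m per rad, so 5 to 12 N at the handle; it snaps shut if let go. It stops at 1.3 rad.
- lid_bar (a point): Middle of the lid's handle: a round black bar, 12 mm thick and 120 mm long, parallel to the hinge, on two posts at its ends, its centre line 44 mm above the lid's top; 180 mm in front of the hinge line and 50 mm above it when shut (168 mm above the bench).
- pointer (a point): Tip of the red pointer that goes with the lid, outside the curved scale, 150 mm from the hinge line, 153 mm to the +y side of the lid's middle; level with the hinge line when the lid is shut.
- band_mid (a point): Middle of the yellow band (a clamp, 25 mm long along the arc) on the curved scale, 150 mm from the hinge line, in the pointer's plane: the pointer tip must come here.
- band (a joint): Place of the yellow band's middle on the scale, as the lid angle in rad that brings the pointer there (0 = lid shut, positive = opening); lies between 0.4 and 0.8. Stiff; not to be moved.
- jar: Bystander: amber glass jar, 54 mm diameter, 85 mm tall, origin at the centre of its underside.
- timer: Bystander: white bench timer lying flat, 55 x 75 x 22 mm, origin at the centre of its underside.
- scoop: Bystander: steel scoop like a spoon, 160 mm long, lying along its own x axis.
Not all that is in view belongs to the job. Leave any blue or brown look-alike of the part that bears pot_knob alone.

How it is judged:
By the outcome, as a careful person would: the job done as asked, in the order asked, and still so for the second after the job is handed in, while the arm keeps its last pose, push and grip.
It also fails if it takes over 54 s, if anything falls off the work surface, if the arm or the gripper's body presses on something with over 40 N, if the wrist force passes 120 N, or if a joint passes its speed limit or range.

## Robot

A 7-joint arm with a two-finger parallel gripper is mounted at the origin on the work surface. World frame = base frame: x ahead of the robot, y to its left, z up, the work surface at z = 0. Lengths are in m, angles in rad, forces in N, time in s.
With the tool pointing down it reaches from about 0.425 to 0.925 m from the base axis. Payload 6.8 kg.
Tool frame: the origin (TCP) lies midway between the tips of the shut fingers; the grasp point (between the pads) lies 19 mm behind it; z points along the fingers, y is the direction in which the jaws open and shut (so a half turn about z gives the same grasp; the last joint's range is limited). The gripper opens to 85 mm and grips with 20 to 120 N. Pads are 22 mm wide; open, the fingers measure 114 mm over their backs; the gripper's body (76 mm by 85 mm) begins 54 mm behind the grasp point. The pads swing forward as they close: fully open they stand 13 mm farther back than shut.
Start: joints at [-1.425, 0.477, 0.022, 1.555, -0.011, 1.109, -0.083], TCP at [0.169, 0.653, 0.231] pointing down, gripper open.
Joint ranges: [-2.96, 2.96], [-0.34, 2.1], [-1.41, 1.46], [0.24, 2.44], [-1.37, 4.51], [0.17, 1.92], [-2.96, 2.96]. Speed limits (rad/s): [2.39, 2.39, 3.14, 3.14, 3.14, 3.14, 3.14].

## Interface

Orientations are given as a unit quaternion [w, x, y, z].
In Python, from station import bot gives the robot as it stands. The module is installed in compiled form; this text tells all that it offers.
- The arm moves only by the tool play_rows, never from a script. Its argument "motion" is a list of rows, each a list of 2 entries, a list of its own where there are three numbers: the shift along the tool's x, y, z as a fraction of full scale, then the turn, a rotation vector about the tool's x, y, z as a fraction of full scale. In form: [[[tx, ty, tz], [rx, ry, rz]], ...]. A call has 1 to 8 rows; each row is the pose to reach, as a shift and turn from the pose measured when the call began, along the tool's axes at that moment, turning the shorter way round; what a row does not reach only later rows make up. Full scale, the value 1, is 400 mm for a shift and 360 degrees for a turn. A row lasts 1/10 s, in which the tool goes at most 50 mm and 8.59 degrees, less where a joint would pass 70% of its speed; a pose out of reach is approached as far as the arm can. A call with a number of a shift or a turn outside -1 to 1 is refused whole. A call with a gripper value outside its range is refused whole. "fingers" is the finger opening in mm, from 0 to 85.4, set as the call begins (left out, the last holds). The fingers move at their own pace and stop on an object; "grip_force" is the grip in N (left out, the last holds). Time passes only in rows, so rows that repeat a pose let the fingers close. It gives the time, the measured TCP pose, the force and the opening at its end, in the units of the state.
- bot.get_obs(): the state, without advancing time (a new reading comes with each control period).
- bot.read_camera(name): name is "side" or "top" or "wrist"; returns a dict with "pixels" (480x640x3 uint8, red, green, blue), "range_z" (480x640 float32, m along the optical axis (not along the pixel's ray), 0 where there is no reading), "fovy" (degrees; the focal length in pixels is half the picture's height over the tangent of half this angle, whatever the lens; pixels are square), "cx", "cy" (the principal point, pixels), "pose" (4x4, takes a point from camera to world coordinates). Camera axes: x right, y down, z forward; pixel columns grow to the right and rows downward; lengths in m; the calibration is good to about 2 mm. The wrist camera is an equidistant fisheye: a pixel r from the principal point sees the ray r / f radians off the axis. A picture is of the moment at which its call begins.
- bot.hand_in(): hands the job in, once; it reports no verdict.
The state is a dict: "t": time; "q": joint angles; "joint_vel": joint speeds; "joint_torque": joint torques, N m; "eef_pos": TCP position; "tool_rot": TCP orientation; "contact_force": force on the tool from outside, world axes, zero at the start; "torque": the same for the moment, N m; "gripper_width": opening from 0.0 (shut) to 1.0 (fully open).
Only numpy, scipy, OpenCV 4.12 (cv2) and the standard library are available. Lean on these libraries where they do the work, as an engineer would, in place of code of your own. Each camera call takes 0.05 s, during which the arm holds its last target.

## Working session

There is one attempt and no reset: what is moved stays moved. The work goes in short steps, Python scripts to look and compute and a tool call to move; the robot and the scene stay as the last step left them, time stands still between calls to the robot, and variables do not carry over. Pictures are saved under pics/ and viewed, and the job is handed in when it is done.

Besides the shell and the picture viewer there is one more tool, called after "Call:" as name(argument=value, ...), one argument or row to a line, values as JSON. play_rows: Moves the arm, as the interface text tells. Shift numbers are shares of 400 mm and turn numbers shares of 360 degrees, none past 1 either way. Its arguments: {"type":"object","properties":{"motion":{"type":"array"},"fingers":{"type":"number"},"grip_force":{"type":"number"}},"required":["motion"]}

```bash
mkdir -p pics; cat > h.py <<'E'
import numpy as np, cv2
from station import bot
def cam(n):
    c=bot.read_camera(n); return c
def save(c,name): cv2.imwrite('pics/'+name,c['pixels'][:,:,::-1])
E
python3 - <<'E'
from h import *
o=bot.get_obs()
for k in o: print(k,np.round(o[k],4))
import pickle
for n in ['side','top','wrist']:
    c=cam(n); save(c,n+'0.png'); pickle.dump(c,open(n+'0.pkl','wb')); print(n,c['fovy'],c['cx'],c['cy'],np.round(c['pose'],3).tolist())
E
```

```text
t 0.0
q [-1.4251  0.4778  0.0223  1.5565 -0.0115  1.1093 -0.0831]
joint_vel [-0.0003  0.0004  0.0008  0.0015 -0.0011  0.     -0.0013]
joint_torque [-2.00000e-04 -5.96436e+01  1.60740e+00 -2.81198e+01  1.24000e-02
  9.10000e-03 -0.00000e+00]
eef_pos [0.1693 0.6528 0.2303]
tool_rot [-1.000e-04  1.265e-01  9.920e-01 -9.000e-04]
contact_force [-0.7231  0.1808  0.0218]
torque [-0.0268  0.0212  0.0171]
gripper_width 1.0009
side 45.96700277217966 320.7417893834301 237.77698969248704 [[0.97, -0.171, 0.17, 0.351], [-0.241, -0.731, 0.638, -0.763], [0.015, -0.66, -0.751, 1.006], [0.0, 0.0, 0.0, 1.0]]
top 44.94285914708125 318.0447453657156 242.08775348627915 [[-0.0, -0.996, 0.085, 0.462], [-1.0, 0.001, 0.001, -0.013], [-0.001, -0.085, -0.996, 1.319], [0.0, 0.0, 0.0, 1.0]]
wrist 65.70646984690485 315.59634442094506 239.69723664592274 [[0.251, 0.917, 0.311, 0.089], [0.968, -0.237, -0.082, 0.673], [-0.002, 0.322, -0.947, 0.373], [0.0, 0.0, 0.0, 1.0]]
```

View pics/top0.png

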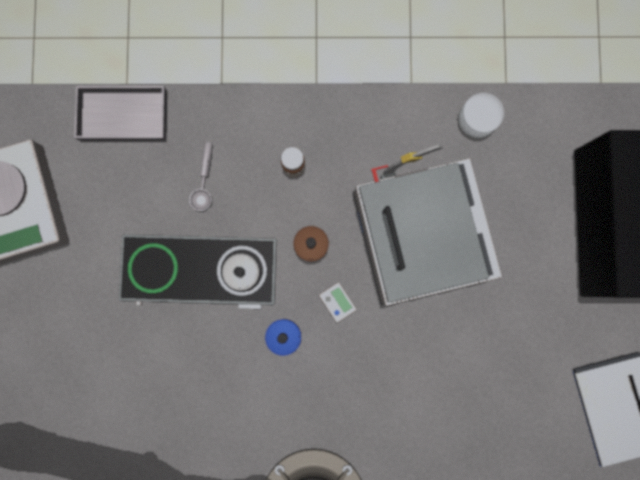

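View pics/side0.png

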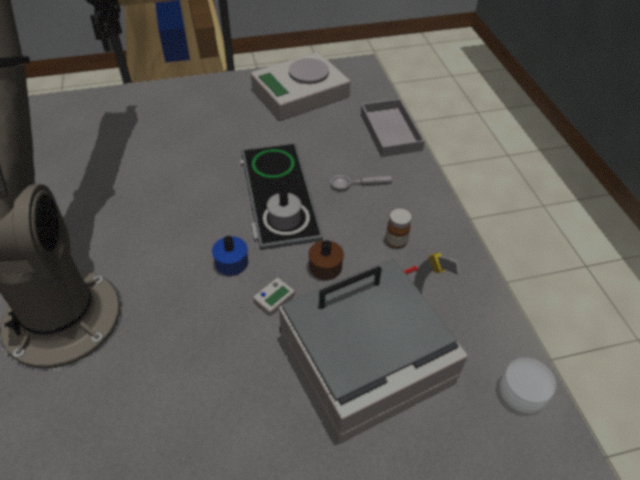

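View pics/wrist0.png

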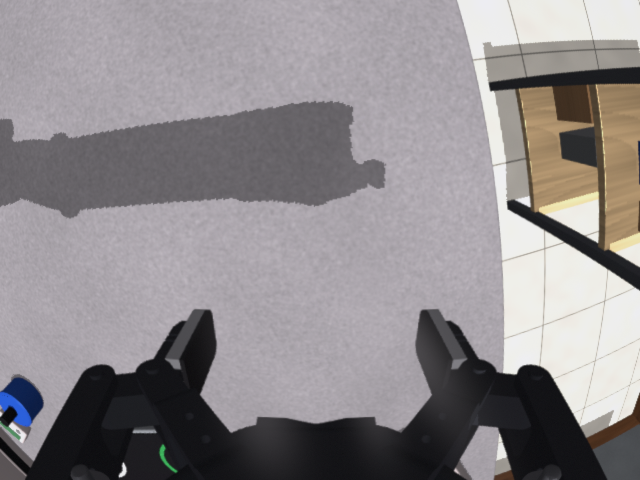

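```bash
cat >> h.py <<'E'
def foc(c): return 240/np.tan(np.radians(c['fovy']/2))
def ray(c,uv):
    uv=np.atleast_2d(np.asarray(uv,float)); f=foc(c)
    d=np.c_[(uv[:,0]-c['cx'])/f,(uv[:,1]-c['cy'])/f,np.ones(len(uv))]
    return c['pose'][:3,3], d@c['pose'][:3,:3].T
def onz(c,uv,z):
    o,d=ray(c,uv); return o+d*((z-o[2])/d[:,2])[:,None]
def tri(c1,u1,c2,u2):
    o1,d1=ray(c1,u1);o2,d2=ray(c2,u2);d1=d1[0];d2=d2[0]
    s=np.linalg.lstsq(np.c_[d1,-d2],o2-o1,rcond=None)[0]
    a=o1+s[0]*d1;b=o2+s[1]*d2
    return (a+b)/2,np.linalg.norm(a-b)
def cloud(c):
    v,u=np.mgrid[:480,:640]; o,d=ray(c,np.c_[u.ravel(),v.ravel()])
    return (o+d*c['range_z'].reshape(-1,1)).reshape(480,640,3)
E
python3 - <<'E'
from h import *
import pickle
T=pickle.load(open('top0.pkl','rb'));S=pickle.load(open('side0.pkl','rb'))
def crop(c,x0,y0,x1,y1,k,n): cv2.imwrite('pics/'+n,cv2.resize(c['pixels'][y0:y1,x0:x1,::-1],None,fx=k,fy=k,interpolation=cv2.INTER_CUBIC))
crop(T,110,200,310,350,4,'cT1.png'); crop(T,340,130,510,310,3.3,'cT2.png')
crop(S,200,130,360,290,3.6,'cS1.png'); crop(S,270,240,470,390,4,'cS2.png')
P=cloud(T)
for n,(u,v) in dict(bench=(100,350),plate=(195,268),lidpot=(230,262),knob=(240,271),potblue=(283,337),lid=(430,230),bar=(393,235),ringbase=(200,245)).items(): print(n,P[v,u].round(4))
E
```

```text
bench [0.3314 0.478  0.0025]
plate [0.5145 0.2644 0.0198]
lidpot [0.5254 0.1784 0.0704]
knob [0.505  0.1529 0.0978]
potblue [0.3663 0.0627 0.0821]
lid [ 0.5891 -0.2438  0.1207]
bar [ 0.5736 -0.1602  0.1728]
ringbase [0.5662 0.254  0.0198]
```

View pics/cT1.png

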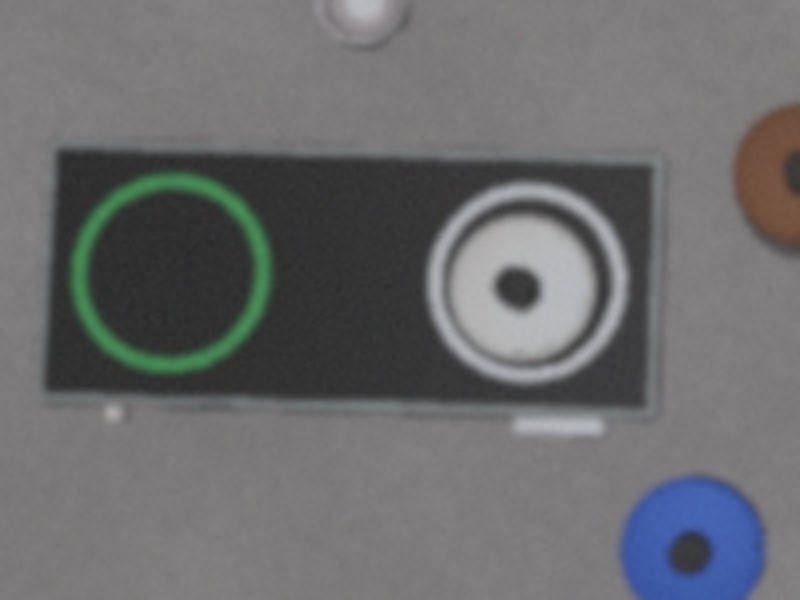

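View pics/cT2.png

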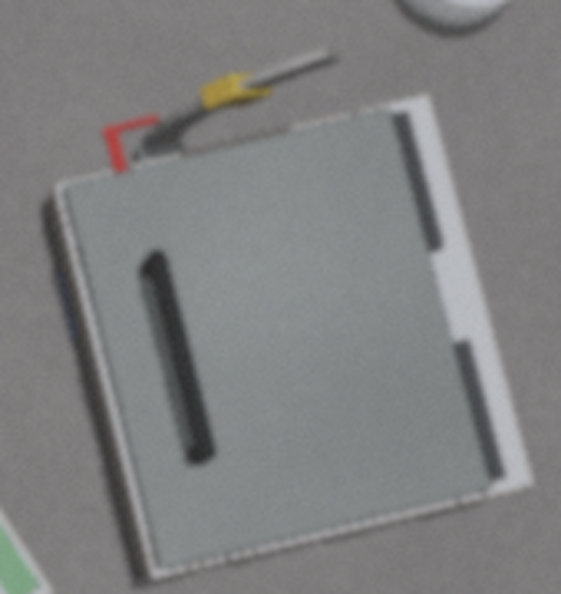

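View pics/cS1.png

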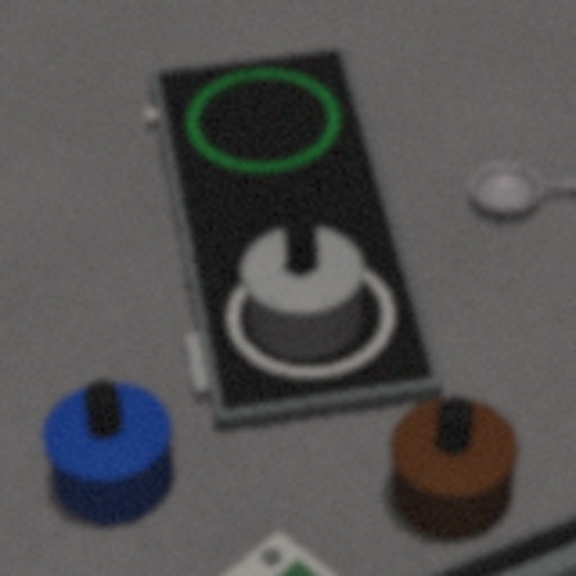

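View pics/cS2.png

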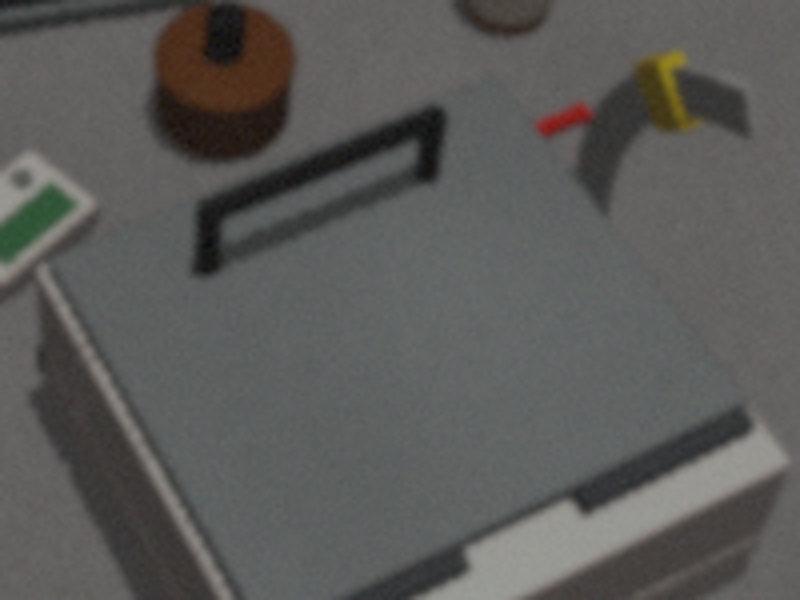

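The steel pot is in the white ring, with its knob at about (240,272) in the top view. The look-alikes are the blue pot at (283,337) and the brown one at (311,243). Only the steel one is on the plate, and the crop confirms it.

```bash
python3 - <<'E'
from h import *
import pickle
T=pickle.load(open('top0.pkl','rb'));S=pickle.load(open('side0.pkl','rb'))
def comps(m):
    n,l,s,c=cv2.connectedComponentsWithStats(m.astype(np.uint8)); return [(s[i],c[i],l==i) for i in range(1,n) if s[i][4]>12]
def hsv(c): return cv2.cvtColor(c['pixels'],cv2.COLOR_RGB2HSV).astype(int)
hT,hS=hsv(T),hsv(S)
def green(h,box):
    m=(h[...,0]>45)&(h[...,0]<85)&(h[...,1]>90); b=np.zeros_like(m); b[box[1]:box[3],box[0]:box[2]]=1; m&=b
    ct=max(cv2.findContours(m.astype(np.uint8),cv2.RETR_EXTERNAL,cv2.CHAIN_APPROX_NONE)[0],key=len)
    return cv2.fitEllipse(ct)
gT=green(hT,(120,235,190,300)); gS=green(hS,(240,140,305,185))
print('green',gT,gS, tri(T,gT[0],S,gS[0]), onz(T,[gT[0]],.0185), onz(S,[gS[0]],.0185))
# white ring outer contour
def bright(c,box,th):
    m=np.zeros((480,640),np.uint8); m[box[1]:box[3],box[0]:box[2]]=(c['pixels'].min(2)>th)[box[1]:box[3],box[0]:box[2]]
    return m
m=bright(T,(212,243,271,299),110); ct=max(cv2.findContours(m,cv2.RETR_EXTERNAL,cv2.CHAIN_APPROX_NONE)[0],key=len)
w=cv2.fitEllipse(ct); print('white',w,onz(T,[w[0]],.0185))
# lid disc
inner=np.zeros_like(m); cv2.circle(inner,(241,271),19,1,-1); mi=m*inner
cc=[x for x in comps(mi)]; big=max(cc,key=lambda x:x[0][4]); ct=max(cv2.findContours(big[2].astype(np.uint8),cv2.RETR_EXTERNAL,cv2.CHAIN_APPROX_NONE)[0],key=len)
l=cv2.fitEllipse(ct);print('lid',l,onz(T,[l[0]],.0705))
# knob top: dark within lid
lid=np.zeros_like(m); cv2.ellipse(lid,l,1,-1); lid=cv2.erode(lid,np.ones((5,5)))
k=(lid>0)&(T['pixels'].max(2)<100); v,u=np.nonzero(k); kT=(u.mean(),v.mean()); print('knobT',kT,len(u),onz(T,[kT],.0905))
P=cloud(T);print('knob depth z max',P[k][:,2].max())
# bar in top & side, dark
for n,c,box in(('T',T,(375,200,412,275)),('S',S,(312,262,390,312))):
    x0,y0,x1,y1=box; mm=np.zeros((480,640),bool); mm[y0:y1,x0:x1]=(c['pixels'].max(2)<55)[y0:y1,x0:x1]
    Pc=cloud(c); 
    for a in comps(mm):
        q=Pc[a[2]]; g=(q[:,2]>.150)&(q[:,2]<.19); print(n,a[0],a[1],'cloud',q[g].mean(0),g.sum()); 
        r=cv2.minAreaRect(np.argwhere(a[2])[:,::-1].astype(np.float32)); print(cv2.boxPoints(r).tolist())
# lid plane, edges
z=P[...,2]; box=np.zeros_like(z,bool); box[150:315,350:510]=1
# colours
for nm,f in dict(yel=lambda h:(h[...,0]>18)&(h[...,0]<32)&(h[...,1]>130),red=lambda h:((h[...,0]<6)|(h[...,0]>174))&(h[...,1]>140)).items():
  for n,h,c in(('T',hT,T),('S',hS,S)):
    for a in comps(f(h)): 
        if a[1][0]>330: print(nm,n,a[0],a[1],np.median(cloud(c)[a[2]],0))
E
```

```text
green ((152.30931091308594, 267.7989807128906), (48.78966522216797, 49.970035552978516), 46.490291595458984) ((272.66748046875, 163.1544952392578), (29.358837127685547, 43.75791549682617), 87.16827392578125) (array([0.51518489, 0.36132132, 0.01533091]), np.float64(2.7643453324219457e-06)) [[0.51505461 0.3604116  0.0185    ]] [[0.51466093 0.35772515 0.0185    ]]
white ((241.4150390625, 270.24713134765625), (48.9836540222168, 49.56898880004883), 45.466224670410156) [[0.50947729 0.1605111  0.0185    ]]
lid ((240.29107666015625, 271.52056884765625), (35.50675964355469, 35.82539749145508), 143.42437744140625) [[0.50484813 0.15596083 0.0705    ]]
knobT (np.float64(239.07407407407408), np.float64(271.55555555555554)) 81 [[0.50409126 0.15582935 0.0905    ]]
knob depth z max 1.319233887216116
T [384 208  20  61 171] [393.59649123 237.25146199] cloud [ 0.56960431 -0.16172087  0.17103018] 165
[[383.1765441894531, 208.70591735839844], [388.3529968261719, 207.4117889404297], [403.3529968261719, 267.41180419921875], [398.1765441894531, 268.7059326171875]]
S [312 262  30  18 345] [325.66086957 271.
[... 179 characters left out ...]
[318 267  63  42 522] [349.08237548 283.86015326] cloud [ 0.56576252 -0.16914459  0.1694664 ] 419
[[312.21826171875, 293.425537109375], [378.7581787109375, 265.08447265625], [385.5146484375, 280.94744873046875], [318.9747314453125, 309.28851318359375]]
yel T [402 154  17   8  69] [407.86956522 157.63768116] [ 0.71731946 -0.18351299  0.22368659]
yel S [430 253  14  19 156] [435.67307692 262.18589744] [ 0.71586734 -0.19698771  0.21761628]
red T [373 169   4  12  22] [374.54545455 174.5       ] [ 0.70577669 -0.1295339   0.12011901]
red S [405 266  13   7  44] [410.77272727 269.29545455] [ 0.70620935 -0.13275806  0.12001573]<stdin>:33: RuntimeWarning: Mean of empty slice.
  ret = um.true_divide(
```

```bash
cat >> h.py <<'E'
from scipy.spatial.transform import Rotation as Ro
def pose():
    o=bot.get_obs(); q=np.array(o['tool_rot']); return np.array(o['eef_pos']),Ro.from_quat(q[[1,2,3,0]]),o
def goto(p,R=None):
    p0,R0,o=pose(); s=R0.inv().apply(np.array(p)-p0)/.4
    r=np.zeros(3) if R is None else (R0.inv()*R).as_rotvec()/(2*np.pi)
    print('shift',s.round(4),'turn',r.round(4),'mm',np.linalg.norm(s)*400,'F',np.round(o['contact_force'],1),'w',round(o['gripper_width'],3),'t',o['t'],'p',p0.round(4))
def down(yvec):
    y=np.array([yvec[0],yvec[1],0.])/np.hypot(*yvec); z=np.array([0,0,-1.]); return Ro.from_matrix(np.c_[np.cross(y,z),y,z])
E
python3 - <<'E'
from h import *
import pickle
T=pickle.load(open('top0.pkl','rb'));S=pickle.load(open('side0.pkl','rb'))
print('knob',onz(T,[(239.07,271.56)],.1025))
# bar ends/edges
a=onz(T,[(385.8,208.1),(400.8,268.1)],.172);print('bar',a, a.mean(0),'dir',(a[0]-a[1])/np.linalg.norm(a[0]-a[1]))
# bar ends in the side view, triangulated
for u1,u2 in (((385.8,208.5),(379.5,268.5)),((400.5,267.7),(322,291))): print(tri(T,u1,S,u2))
# lid corners in crop coords /3.3 + offset ->
c=np.array([(60,185),(155,578),(530,485),(428,97)])/3.3+[340,130]
q=onz(T,c,.115);print(q, q.mean(0))
d=[q[0]-q[1],q[3]-q[2]];print([v/np.linalg.norm(v) for v in d],[np.linalg.norm(v) for v in d]); d=[q[2]-q[1],q[3]-q[0]];print([v/np.linalg.norm(v) for v in d],[np.linalg.norm(v) for v in d])
print('band tri',tri(T,(407.9,157.6),S,(435.7,262.2)),'red',tri(T,(374.5,174.5),S,(410.8,269.3)))
goto([.5043,.155,.2])
E
```

```text
knob [[0.50367225 0.1541884  0.1025    ]]
bar [[ 0.62761449 -0.1465849   0.172     ]
 [ 0.50798956 -0.17499507  0.172     ]] [ 0.56780202 -0.16078998  0.172     ] dir [0.97293792 0.23106666 0.        ]
(array([ 0.62978726, -0.14797118,  0.16365491]), np.float64(0.0036086172689434198))
(array([ 0.51062436, -0.17552414,  0.16625777]), np.float64(0.003271290574302946))
[[ 0.68255234 -0.09571208  0.115     ]
 [ 0.43384032 -0.15355357  0.115     ]
 [ 0.49180385 -0.38950902  0.115     ]
 [ 0.73927067 -0.331083    0.115     ]] [ 0.5868668  -0.24246442  0.115     ]
[array([0.97400674, 0.22651904, 0.        ]), array([0.97324281, 0.22977909, 0.        ])] [np.float64(0.2553493797908071), np.float64(0.2542703807250312)]
[array([ 0.23856185, -0.97112731,  0.        ]), array([ 0.23426842, -0.97217195,  0.        ])] [np.float64(0.24297066359567018), np.float64(0.2421083283993076)]
band tri (array([ 0.72267479, -0.18711555,  0.20383485]), np.float64(0.0004027373847248924)) red (array([ 0.70728317, -0.13015026,  0.11664125]), np.float64(0.0009683262498203866))
shift [-1.123  -0.9947  0.0779] turn [0. 0. 0.] mm 600.8866395776386 F [-0.4 -0.7 -0. ] w 1.001 t 0.15 p [0.1693 0.6529 0.2305]
```

Call:
play_rows(
  motion=[
    [[-0.7, -0.62, 0.05], [0, 0, 0]],
    [[-0.7, -0.62, 0.05], [0, 0, 0]],
    [[-0.7, -0.62, 0.05], [0, 0, 0]],
    [[-0.7, -0.62, 0.05], [0, 0, 0]],
    [[-0.7, -0.62, 0.05], [0, 0, 0]],
    [[-0.7, -0.62, 0.05], [0, 0, 0]],
    [[-0.7, -0.62, 0.05], [0, 0, 0]],
    [[-0.7, -0.62, 0.05], [0, 0, 0]],
  ],
  fingers=85,
)

```text
t: 0.95
eef_pos: [0.3804, 0.3378, 0.2107]
tool_rot: [0.0, 0.129, 0.992, -0.002]
contact_force: [0.5, -0.3, 0.7]
gripper_width: 0.994
```

```bash
python3 - <<'E'
from h import *
goto([.5043,.155,.2])
E
```

```text
shift [-0.4164 -0.3624  0.0281] turn [0. 0. 0.] mm 221.0862781261726 F [ 0.5 -0.3  0.7] w 0.994 t 0.95 p [0.3804 0.3378 0.2107]
```

Call:
play_rows(
  motion=[
    [[-0.416, -0.362, 0.03], [0, 0, 0]],
    [[-0.416, -0.362, 0.03], [0, 0, 0]],
    [[-0.416, -0.362, 0.03], [0, 0, 0]],
    [[-0.416, -0.362, 0.03], [0, 0, 0]],
    [[-0.416, -0.362, 0.03], [0, 0, 0]],
    [[-0.416, -0.362, 0.03], [0, 0, 0]],
    [[-0.416, -0.362, 0.03], [0, 0, 0]],
  ],
)

```text
t: 1.65
eef_pos: [0.504, 0.1549, 0.199]
tool_rot: [-0.0, 0.13, 0.992, -0.002]
contact_force: [-1.0, 0.5, -0.5]
gripper_width: 0.999
```

```bash
python3 - <<'E'
from h import *
import pickle
c=cam('wrist'); save(c,'w1.png'); pickle.dump(c,open('w1.pkl','wb'))
s=cam('side'); save(s,'s1.png')
goto([.504,.155,.075]); print(bot.get_obs()['q'])
E
```

```text
shift [-0.0023 -0.0025  0.3102] turn [0. 0. 0.] mm 124.09341477030804 F [-0.7 -0.3 -0.3] w 0.996 t 1.75 p [0.5034 0.1565 0.1991]
[-0.64378765  0.27364518  0.2662767   1.9553048  -0.08629282  0.9252559
  0.97878934]
```

View pics/w1.png

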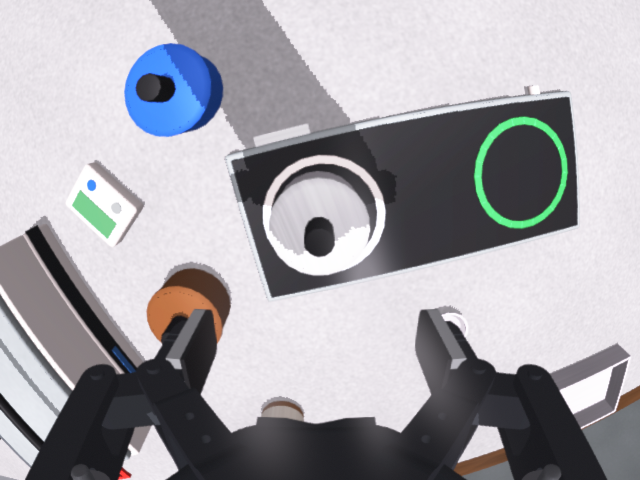

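View pics/s1.png

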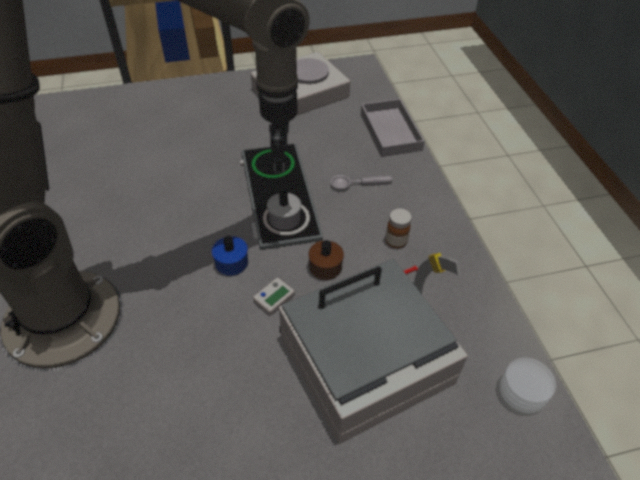

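```bash
cat >> h.py <<'E'
def wproj(c,p):
    M=np.linalg.inv(c['pose']); q=(M@np.r_[p,1])[:3]; th=np.arctan2(np.hypot(q[0],q[1]),q[2]); a=np.arctan2(q[1],q[0]); r=th*foc(c); return np.array([c['cx']+r*np.cos(a),c['cy']+r*np.sin(a)])
def wray(c,uv):
    d=np.array(uv,float)-[c['cx'],c['cy']]; r=np.hypot(*d); th=r/foc(c); v=np.r_[d/r*np.sin(th),np.cos(th)]; return c['pose'][:3,3],c['pose'][:3,:3]@v
def wonz(c,uv,z):
    o,d=wray(c,uv); return o+d*(z-o[2])/d[2]
E
python3 - <<'E'
from h import *
import pickle
c=pickle.load(open('w1.pkl','rb'))
for p in ([.504,.155,.1025],[.504,.155,.0705],[.5095,.1605,.0185],[.515,.36,.0185]): print(p,wproj(c,p))
h=cv2.cvtColor(c['pixels'],cv2.COLOR_RGB2HSV)
m=((h[...,0]>45)&(h[...,0]<85)&(h[...,1]>90)).astype(np.uint8); m[:,:460]=0
ct=max(cv2.findContours(m,cv2.RETR_EXTERNAL,cv2.CHAIN_APPROX_NONE)[0],key=len); g=cv2.fitEllipse(ct);print(g)
q=np.array([wonz(c,p[0],.0185) for p in ct]);print('green wrist',(q.max(0)+q.min(0))/2,q.max(0)-q.min(0))
im=c['pixels'][150:300,230:410,::-1];cv2.imwrite('pics/w1c.png',cv2.resize(im,None,fx=4,fy=4))
E
```

```text
[0.504, 0.155, 0.1025] [318.14945615 241.9980314 ]
[0.504, 0.155, 0.0705] [318.01760974 228.23632547]
[0.5095, 0.1605, 0.0185] [325.32025718 215.47218334]
[0.515, 0.36, 0.0185] [524.29009814 172.73796516]
((520.4036254882812, 172.06362915039062), (92.8990707397461, 112.33282470703125), 8.524678230285645)
green wrist [0.51552843 0.35952403 0.0185    ] [1.12051662e-01 1.12532637e-01 1.11022302e-16]
```

View pics/w1c.png

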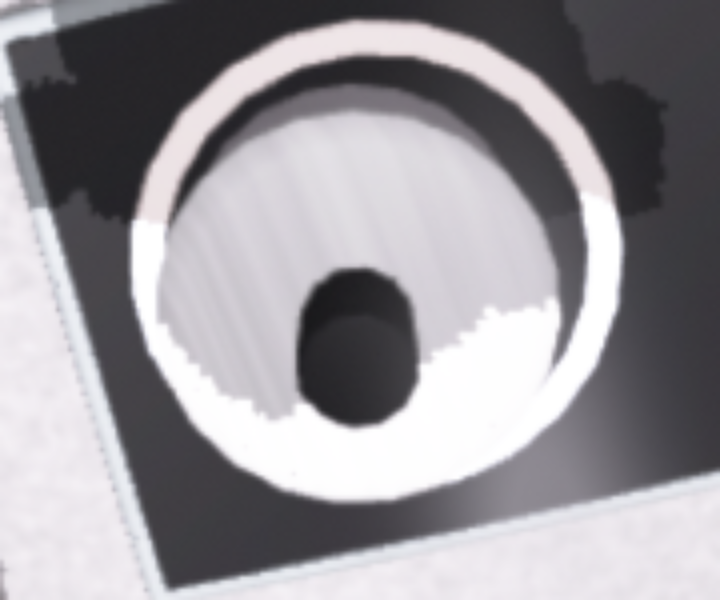

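The wrist view shows the knob's top centre at about (319.5,242.5), against a prediction of (318.1,242.0) from the top view, so the two agree to about 1 mm. Going down.

Call:
play_rows(
  motion=[
    [[-0.002, -0.002, 0.08], [0, 0, 0]],
    [[-0.002, -0.002, 0.16], [0, 0, 0]],
    [[-0.002, -0.002, 0.22], [0, 0, 0]],
    [[-0.002, -0.002, 0.27], [0, 0, 0]],
    [[-0.002, -0.002, 0.3], [0, 0, 0]],
    [[-0.002, -0.002, 0.307], [0, 0, 0]],
    [[-0.002, -0.002, 0.307], [0, 0, 0]],
  ],
)

```text
t: 2.45
eef_pos: [0.5039, 0.1559, 0.0765]
tool_rot: [-0.0, 0.128, 0.992, -0.001]
contact_force: [0.3, 0.6, 0.5]
gripper_width: 0.998
```

Call:
play_rows(
  motion=[
    [[0, 0, 0], [0, 0, 0]],
    [[0, 0, 0], [0, 0, 0]],
    [[0, 0, 0], [0, 0, 0]],
    [[0, 0, 0], [0, 0, 0]],
    [[0, 0, 0], [0, 0, 0]],
    [[0, 0, 0], [0, 0, 0]],
    [[0, 0, 0], [0, 0, 0]],
    [[0, 0, 0], [0, 0, 0]],
  ],
  fingers=14,
  grip_force=30,
)

```text
t: 3.25
eef_pos: [0.5043, 0.1563, 0.0768]
tool_rot: [0.0, 0.128, 0.992, -0.001]
contact_force: [0.2, 2.2, 5.1]
gripper_width: 0.245
```

```bash
python3 - <<'E'
from h import *
c=cam('wrist'); save(c,'w2.png')
p,_,_=pose()
goto(p+[.0115,.2045,0]); 
E
```

```text
shift [ 0.1016  0.5019 -0.001 ] turn [0. 0. 0.] mm 204.82309440099772 F [-0.1  2.3  4.3] w 0.242 t 3.3 p [0.5042 0.1563 0.0768]
```

View pics/w2.png

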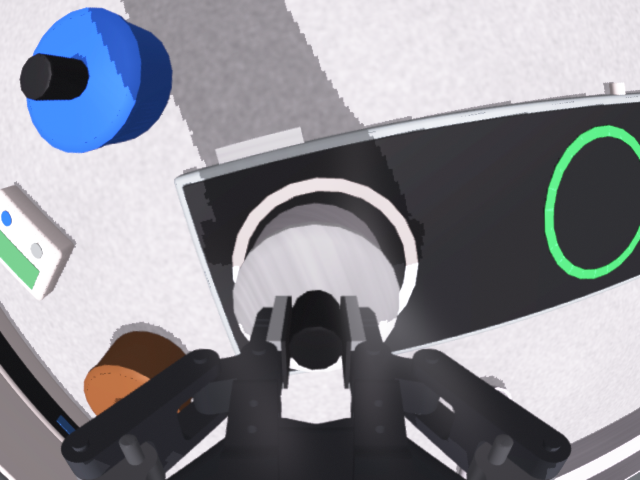

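The gripper has closed on the knob: opening is about 21 mm, and the pads are either side of it at (315,325). Sliding now.

Call:
play_rows(
  motion=[
    [[0.007, 0.035, 0.001], [0, 0, 0]],
    [[0.02, 0.1, 0.001], [0, 0, 0]],
    [[0.036, 0.18, 0.001], [0, 0, 0]],
    [[0.054, 0.27, 0.001], [0, 0, 0]],
    [[0.071, 0.35, 0.001], [0, 0, 0]],
    [[0.086, 0.425, 0.001], [0, 0, 0]],
    [[0.097, 0.48, 0.001], [0, 0, 0]],
    [[0.102, 0.502, 0.001], [0, 0, 0]],
  ],
)

```text
t: 4.1
eef_pos: [0.5172, 0.3586, 0.0767]
tool_rot: [0.001, 0.128, 0.992, -0.003]
contact_force: [0.9, -4.4, -2.9]
gripper_width: 0.244
```

```bash
python3 - <<'E'
from h import *
goto([.5155,.3605,.0765])
import pickle
c=cam('wrist'); save(c,'w3.png')
E
```

```text
shift [0.0052 0.0036 0.0006] turn [0. 0. 0.] mm 2.550824688083672 F [ 0.9 -4.4 -2.9] w 0.244 t 4.1 p [0.5172 0.3586 0.0767]
```

View pics/w3.png

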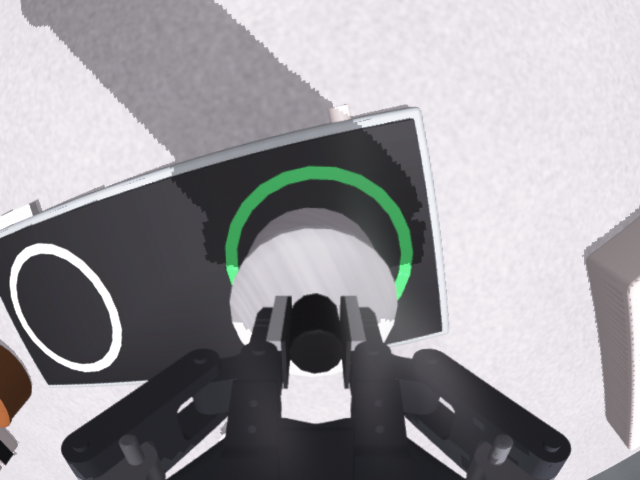

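Call:
play_rows(
  motion=[
    [[0.003, 0.003, 0.003], [0, 0, 0]],
    [[0.004, 0.003, 0.003], [0, 0, 0]],
    [[0.004, 0.003, 0.003], [0, 0, 0]],
  ],
)

```text
t: 4.45
eef_pos: [0.5174, 0.359, 0.0764]
tool_rot: [0.002, 0.129, 0.992, -0.004]
contact_force: [1.0, -4.7, 11.2]
gripper_width: 0.246
```

Call:
play_rows(
  motion=[
    [[0, 0, 0], [0, 0, 0]],
    [[0, 0, 0], [0, 0, 0]],
    [[0, 0, 0], [0, 0, 0]],
    [[0, 0, 0], [0, 0, 0]],
    [[0, 0, 0], [0, 0, 0]],
    [[0, 0, 0], [0, 0, 0]],
    [[0, 0, 0], [0, 0, 0]],
    [[0, 0, 0], [0, 0, 0]],
  ],
  fingers=85,
)

```text
t: 5.25
eef_pos: [0.5175, 0.3591, 0.0764]
tool_rot: [0.002, 0.129, 0.992, -0.004]
contact_force: [0.8, 0.1, 0.7]
gripper_width: 0.996
```

Call:
play_rows(
  motion=[
    [[0, 0, -0.03], [0, 0, 0]],
    [[0, 0, -0.1], [0, 0, 0]],
    [[0, 0, -0.2], [0, 0, 0]],
    [[0, 0, -0.32], [0, 0, 0]],
    [[0, 0, -0.44], [0, 0, 0]],
    [[0, 0, -0.5], [0, 0, 0]],
    [[0, 0, -0.5], [0, 0, 0]],
  ],
)

```text
t: 5.95
eef_pos: [0.5189, 0.3618, 0.2823]
tool_rot: [0.005, 0.129, 0.992, -0.0]
contact_force: [0.8, -0.5, 0.6]
gripper_width: 0.995
```

```bash
python3 - <<'E'
from h import *
import pickle
c=cam('wrist'); save(c,'w4.png'); 
for p in ([.5157,.3595,.1025],[.515,.36,.0185]): print(p,wproj(c,p))
t=cam('top'); save(t,'t4.png');s=cam('side'); save(s,'s4.png'); pickle.dump((t,s,c),open('4.pkl','wb'))
h=cv2.cvtColor(c['pixels'],cv2.COLOR_RGB2HSV)
B=np.array([.5685,-.161]) 
goto([.5685,-.161,.28],down((-.2335,.9724)))
E
```

```text
[0.5157, 0.3595, 0.1025] [313.51697497 206.8719389 ]
[0.515, 0.36, 0.0185] [314.14366098 187.50913728]
shift [-4.5920e-01 -1.2268e+00  1.2000e-03] turn [-0.0014  0.0004 -0.0786] mm 523.9547883896139 F [0.1 0.2 0.3] w 0.994 t 6.1 p [0.5162 0.3603 0.2759]
```

View pics/w4.png

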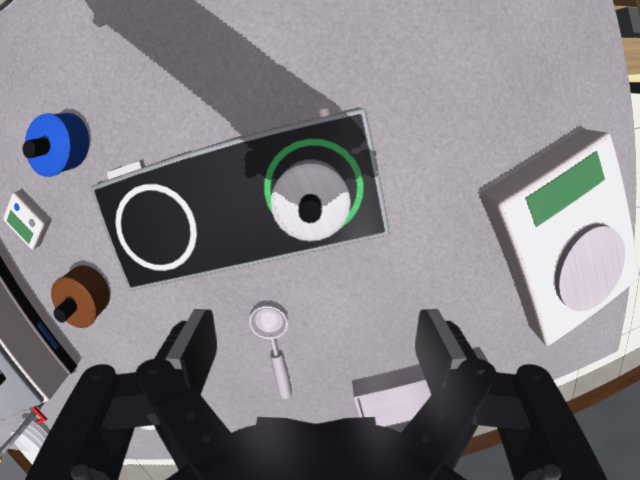

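View pics/t4.png

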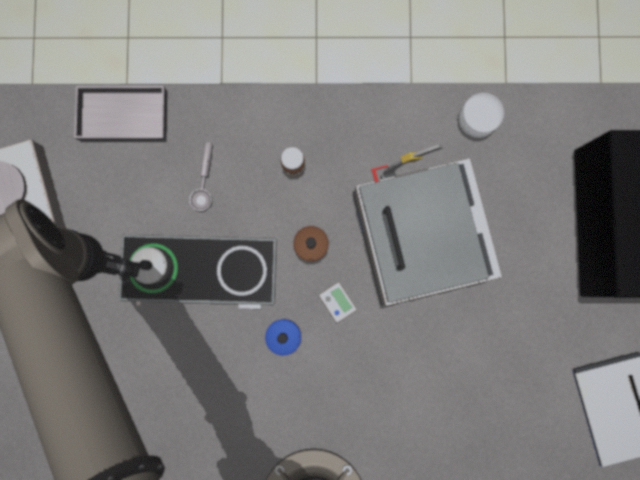

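Call:
play_rows(
  motion=[
    [[-0.05, -0.12, -0.01], [0, 0, -0.01]],
    [[-0.1, -0.24, -0.01], [0, 0, -0.02]],
    [[-0.14, -0.36, -0.01], [0, 0, -0.03]],
    [[-0.18, -0.48, -0.01], [0, 0, -0.04]],
    [[-0.22, -0.6, -0.01], [0, 0, -0.05]],
    [[-0.27, -0.72, -0.01], [0, 0, -0.06]],
    [[-0.31, -0.84, -0.01], [0, 0, -0.07]],
    [[-0.35, -0.94, -0.01], [0, 0, -0.078]],
  ],
)

```text
t: 6.9
eef_pos: [0.554, -0.0391, 0.2819]
tool_rot: [-0.001, -0.117, 0.993, -0.004]
contact_force: [0.4, 0.9, 0.5]
gripper_width: 0.992
```

```bash
python3 - <<'E'
from h import *
import pickle
t,s,c=pickle.load(open('4.pkl','rb'))
print('pot knob wrist',wonz(c,(310.5,206),.1025))
goto([.569,-.162,.27],down((-.2335,.9724)))
im=s['pixels'][130:260,220:340,::-1];cv2.imwrite('pics/s4c.png',cv2.resize(im,None,fx=4,fy=4))
E
```

```text
pot knob wrist [0.51423447 0.35710634 0.1025    ]
shift [ 0.0349 -0.3072  0.0325] turn [-0.0013 -0.0004 -0.0002] mm 124.34124512760746 F [0.4 0.9 0.5] w 0.992 t 6.9 p [ 0.554  -0.0391  0.2819]
```

View pics/s4c.png

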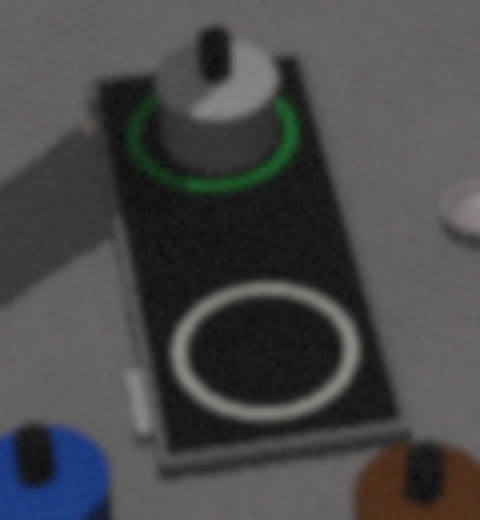

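The pot is about 3 mm from the green ring's centre, upright and well inside the ring. Next, a hover over the bar.

Call:
play_rows(
  motion=[
    [[0.012, -0.1, 0.01], [0, 0, 0]],
    [[0.024, -0.2, 0.02], [0, 0, 0]],
    [[0.035, -0.28, 0.03], [0, 0, 0]],
    [[0.035, -0.307, 0.03], [0, 0, 0]],
    [[0.035, -0.307, 0.03], [0, 0, 0]],
    [[0.035, -0.307, 0.03], [0, 0, 0]],
  ],
)

```text
t: 7.5
eef_pos: [0.5688, -0.1602, 0.2701]
tool_rot: [-0.002, -0.118, 0.993, -0.004]
contact_force: [0.1, 0.4, -0.2]
gripper_width: 0.993
```

```bash
python3 - <<'E'
from h import *
import pickle
c=cam('wrist'); save(c,'w5.png');  pickle.dump(c,open('w5.pkl','wb'))
A=np.array([.569,-.162,.168]);y=np.array([.9724,.2335,0])
for k in (-.06,0,.06): print(wproj(c,A+k*y))
goto([.569,-.162,.27],down((-.2335,.9724))); print(bot.get_obs()['q'].round(2) if hasattr(bot.get_obs()['q'],'round') else bot.get_obs()['q'])
E
```

```text
[315.70412363 154.06513564]
[315.64510013 240.6263849 ]
[315.59255824 315.55949253]
shift [ 0.0013 -0.0057  0.0009] turn [-0.0011 -0.0006  0.0002] mm 2.3518777572049143 F [ 0.8  0.2 -0.5] w 0.997 t 7.55 p [ 0.569  -0.1597  0.2703]
[-0.18  0.32  0.44  1.74 -0.14  1.11  2.11]
```

View pics/w5.png

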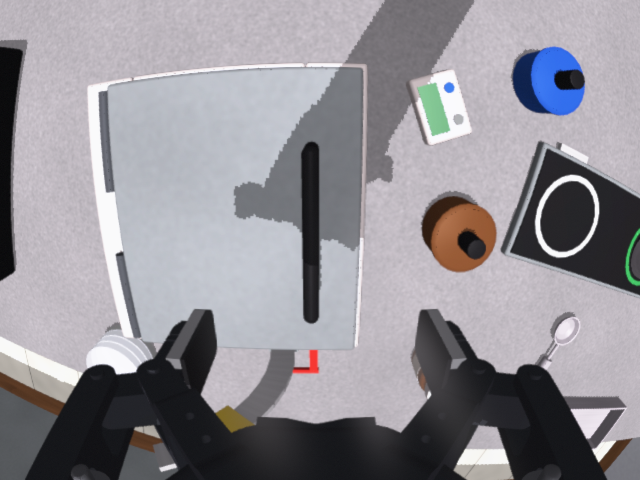

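```bash
python3 - <<'E'
from h import *
import pickle
c=pickle.load(open('w5.pkl','rb'))
m=(c['pixels'].max(2)<45).astype(np.uint8); m[:,:290]=0;m[:,335:]=0;m[:120]=0;m[335:]=0
n,l,s,cc=cv2.connectedComponentsWithStats(m);i=1+np.argmax(s[1:,4]);print(s[i],cc[i])
v,u=np.nonzero(l==i); top=(u[v<v.min()+30].mean(),v.min());bot_=(u[v>v.max()-30].mean(),v.max());print(top,bot_)
a,b=wonz(c,top,.17),wonz(c,bot_,.17);print(a,b,(a+b)/2,np.linalg.norm(a-b),(b-a)/np.linalg.norm(b-a))
g=(a+b)/2
goto([g[0],g[1],.150],down((-.2335,.9724)))
E
```

```text
[ 302  142   17  180 2630] [310.35893536 225.10304183]
(np.float64(310.2224622030238), np.int64(142)) (np.float64(310.5988372093023), np.int64(321))
[ 0.50357815 -0.18135526  0.17      ] [ 0.6317906  -0.15079909  0.17      ] [ 0.56768438 -0.16607717  0.17      ] 0.13180331343872947 [0.97275595 0.23183155 0.        ]
shift [ 0.0057 -0.0127  0.301 ] turn [-0.0011 -0.0006  0.0002] mm 120.52142336145278 F [ 0.8  0.2 -0.5] w 0.997 t 7.55 p [ 0.569  -0.1597  0.2703]
```

Call:
play_rows(
  motion=[
    [[0.003, -0.011, 0.06], [-0.001, 0, 0]],
    [[0.003, -0.011, 0.12], [-0.001, 0, 0]],
    [[0.003, -0.011, 0.18], [-0.001, 0, 0]],
    [[0.003, -0.011, 0.24], [-0.001, 0, 0]],
    [[0.003, -0.011, 0.28], [-0.001, 0, 0]],
    [[0.003, -0.011, 0.3], [-0.001, 0, 0]],
    [[0.003, -0.011, 0.3], [-0.001, 0, 0]],
  ],
)

```text
t: 8.25
eef_pos: [0.5683, -0.1635, 0.1495]
tool_rot: [-0.003, -0.119, 0.993, -0.0]
contact_force: [0.1, -0.1, -0.4]
gripper_width: 0.998
```

Call:
play_rows(
  motion=[
    [[0, 0, 0], [0, 0, 0]],
    [[0, 0, 0], [0, 0, 0]],
    [[0, 0, 0], [0, 0, 0]],
    [[0, 0, 0], [0, 0, 0]],
    [[0, 0, 0], [0, 0, 0]],
    [[0, 0, 0], [0, 0, 0]],
    [[0, 0, 0], [0, 0, 0]],
    [[0, 0, 0], [0, 0, 0]],
  ],
  fingers=2,
  grip_force=60,
)

```text
t: 9.05
eef_pos: [0.5687, -0.1647, 0.15]
tool_rot: [-0.002, -0.119, 0.993, -0.001]
contact_force: [1.8, -5.8, 2.0]
gripper_width: 0.116
```

```bash
python3 - <<'E'
from h import *
import pickle
c=cam('wrist'); save(c,'w6.png');s=cam('side'); save(s,'s6.png');t=cam('top'); save(t,'t6.png');pickle.dump((t,s,c),open('6.pkl','wb'))
p,R,o=pose(); print(p,R.as_matrix().round(3),o['contact_force'],o['gripper_width'],o['q'],o['t'])
E
```

```text
[ 0.56869043 -0.16471262  0.14999662] [[-0.972 -0.236 -0.004]
 [-0.236  0.972 -0.002]
 [ 0.004 -0.001 -1.   ]] [ 1.51493521 -4.42621988  1.85973163] 0.1113555116914108 [-0.12693551  0.4537634   0.39613766  1.85455082 -0.21741325  0.87919959
  2.18206699] 9.2
```

View pics/w6.png

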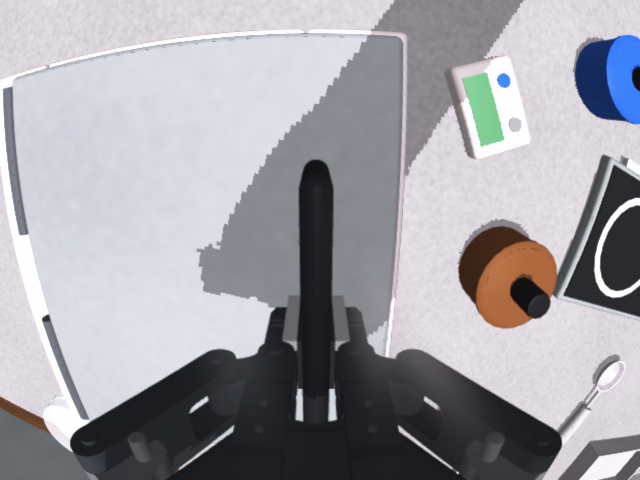

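View pics/s6.png

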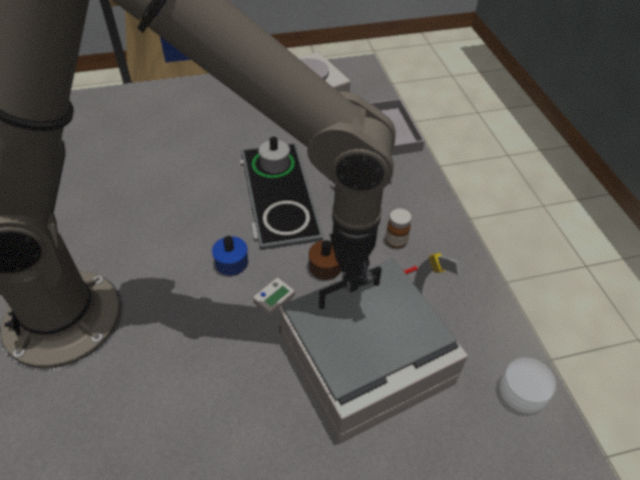

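View pics/t6.png

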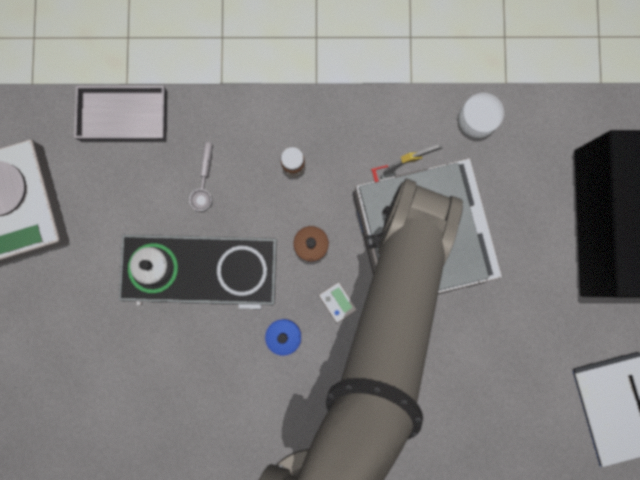

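```bash
cat >> h.py <<'E'
def arc(ths,x0=-.18,z0=.032):
    for th in ths:
        c,s=np.cos(th),np.sin(th); x=x0*c+z0*s; z=-x0*s+z0*c
        print(round(th,3),'[[0, %.4f, %.4f], [%.4f, 0, 0]]'%(-(x-x0)/.4,-(z-z0)/.4,-th/2/np.pi))
E
python3 - <<'E'
from h import *
arc([.04,.1,.17,.24,.31,.38,.44,.48])
E
```

```text
0.04 [[0, -0.0036, -0.0179], [-0.0064, 0, 0]]
0.1 [[0, -0.0102, -0.0445], [-0.0159, 0, 0]]
0.17 [[0, -0.0200, -0.0750], [-0.0271, 0, 0]]
0.24 [[0, -0.0319, -0.1047], [-0.0382, 0, 0]]
0.31 [[0, -0.0459, -0.1335], [-0.0493, 0, 0]]
0.38 [[0, -0.0618, -0.1612], [-0.0605, 0, 0]]
0.44 [[0, -0.0769, -0.1841], [-0.0700, 0, 0]]
0.48 [[0, -0.0878, -0.1988], [-0.0764, 0, 0]]
```

Call:
play_rows(
  motion=[
    [[0, -0.0036, -0.018], [-0.0064, 0, 0]],
    [[0, -0.01, -0.0445], [-0.016, 0, 0]],
    [[0, -0.02, -0.075], [-0.027, 0, 0]],
    [[0, -0.032, -0.105], [-0.038, 0, 0]],
    [[0, -0.046, -0.1335], [-0.049, 0, 0]],
    [[0, -0.062, -0.161], [-0.06, 0, 0]],
    [[0, -0.077, -0.184], [-0.07, 0, 0]],
    [[0, -0.088, -0.199], [-0.076, 0, 0]],
  ],
)

```text
t: 10.0
eef_pos: [0.5765, -0.1973, 0.228]
tool_rot: [-0.032, -0.115, 0.964, 0.237]
contact_force: [-0.5, 2.8, -9.1]
gripper_width: 0.119
```

Call:
play_rows(
  motion=[
    [[0, 0, 0], [0, 0, 0]],
  ],
)

```text
t: 10.1
eef_pos: [0.5762, -0.1961, 0.2267]
tool_rot: [-0.033, -0.115, 0.964, 0.239]
contact_force: [1.3, 3.1, -8.1]
gripper_width: 0.114
```

```bash
python3 - <<'E'
from h import *
import pickle
c=cam('wrist'); save(c,'w7.png');s=cam('side'); save(s,'s7.png');t=cam('top'); save(t,'t7.png');pickle.dump((t,s,c),open('7.pkl','wb'))
p,R,o=pose(); print(p,R.as_matrix().round(3),o['contact_force'],o['torque'],o['gripper_width'],np.round(o['q'],2),o['t'])
def crop(c,x0,y0,x1,y1,k,n): cv2.imwrite('pics/'+n,cv2.resize(c['pixels'][y0:y1,x0:x1,::-1],None,fx=k,fy=k,interpolation=cv2.INTER_CUBIC))
crop(t,350,130,460,210,7,'t7c.png');crop(s,340,210,480,310,5.7,'s7c.png')
E
```

```text
[ 0.57608766 -0.19574213  0.22619717] [[-0.971 -0.207 -0.118]
 [-0.238  0.861  0.45 ]
 [ 0.009  0.465 -0.885]] [ 0.80904533  1.54991029 -9.41285342] [-0.98236049 -0.67986271 -0.15103168] 0.1138888254736594 [ 0.22  0.58  0.3   1.53 -0.51  1.44  2.48] 10.25
```

View pics/w7.png

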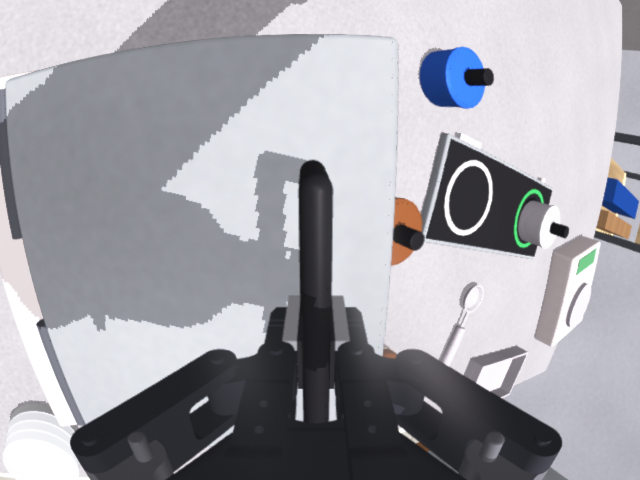

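View pics/s7c.png

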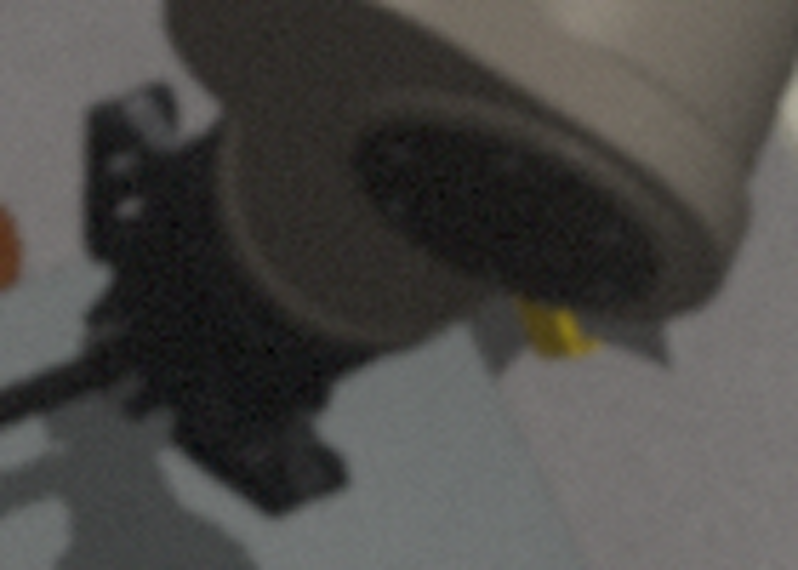

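View pics/t7c.png

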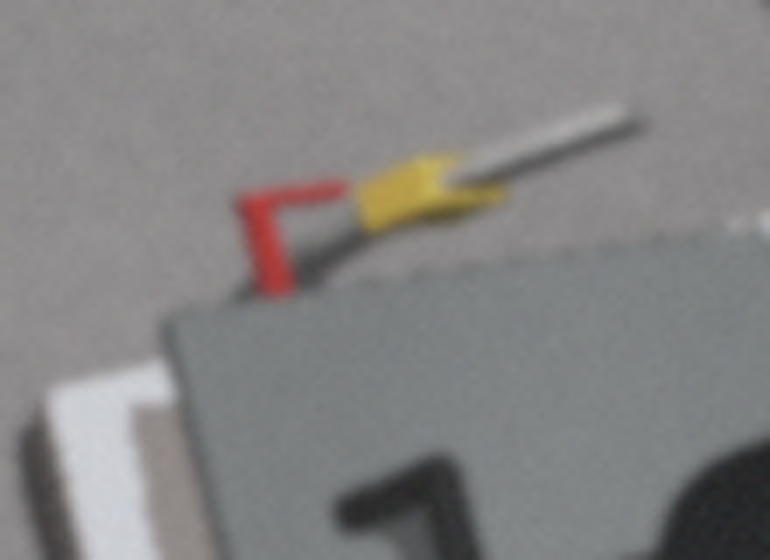

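```bash
python3 - <<'E'
from h import *
import pickle
T=pickle.load(open('top0.pkl','rb'));S=pickle.load(open('side0.pkl','rb'));t7,s7,_=pickle.load(open('7.pkl','rb'))
x=np.array([.2355,-.9719,0]);y=np.array([.9719,.2355,0]);bar=np.array([.5687,-.165,0])
H=bar+.18*x; H[2]=.118; print('H',H)
def loc(P): d=P-H; return np.stack([-(d@x),d@y,d[...,2]],-1)
def yel(c):
    h=cv2.cvtColor(c['pixels'],cv2.COLOR_RGB2HSV).astype(int); return (h[...,0]>18)&(h[...,0]<34)&(h[...,1]>120)
for n,c in(('T',T),('S',S),('t7',t7)):
    m=yel(c); m[:,:395]=0; m[:140]=0;m[300:]=0; q=loc(cloud(c)[m]); r=np.hypot(q[:,0],q[:,2]); th=np.arctan2(q[:,2],q[:,0])
    g=(r>.12)&(r<.18)
    print(n,m.sum(),g.sum(),'r',np.percentile(r[g],[5,50,95]).round(4),'th',np.percentile(th[g],[2,10,50,90,98]).round(3),'y',np.percentile(q[g,1],[5,50,95]).round(4))
# lid plane in shut and now
for n,c in(('T',T),('t7',t7),('s7',s7),('S',S)):
    q=loc(cloud(c)).reshape(-1,3); px=c['pixels'].reshape(-1,3).astype(int)
    a=(q[:,0]>.02)&(q[:,0]<.215)&(abs(q[:,1])<.12)&(q[:,2]>-.02)&(q[:,2]<.2)&(px.min(1)>70)&(np.ptp(px,axis=1)<25)
    Q=q[a]
    for _ in range(6):
        A=np.c_[Q[:,0],Q[:,1],np.ones(len(Q))]; k=np.linalg.lstsq(A,Q[:,2],rcond=None)[0]; e=abs(A@k-Q[:,2]); Q=Q[e<max(.004,1.5*np.median(e))]
    print(n,len(Q),'plane',k.round(4),'angle',np.arctan(k[0]),'d',k[2]*np.cos(np.arctan(k[0])))
cv2.imwrite('pics/s0band.png',cv2.resize(S['pixels'][240:290,395:470,::-1],None,fx=10,fy=10,interpolation=cv2.INTER_CUBIC))
E
```

```text
H [ 0.61109  -0.339942  0.118   ]
T 151 87 r [0.1489 0.1659 0.1686] th [0.611 0.63  0.707 0.753 0.763] y [0.135  0.1393 0.1466]
S 177 162 r [0.1359 0.1521 0.1657] th [0.618 0.646 0.735 0.769 0.784] y [0.1331 0.1347 0.1415]
t7 122 85 r [0.1486 0.1652 0.168 ] th [0.606 0.626 0.706 0.752 0.77 ] y [0.135  0.1395 0.1465]
T 9211 plane [0.0003 0.     0.0045] angle 0.0003345905500869554 d 0.004451169152347825
t7 6373 plane [0.4802 0.0007 0.0056] angle 0.44765434866783876 d 0.00500543054451018
s7 3991 plane [0.4813 0.0088 0.006 ] angle 0.4485627451787535 d 0.0053889869370428185
S 10602 plane [-0.001  -0.0001  0.0057] angle -0.0009983114876491398 d 0.005716689152988871
```

View pics/s0band.png

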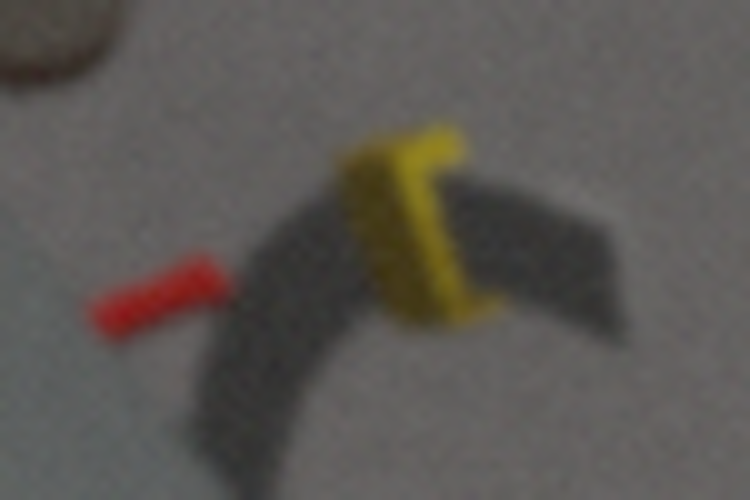

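```bash
cat >> h.py <<'E'
def lidarc(dths,k=1.0):
    x=np.array([.2355,-.9719,0]);y=np.array([.9719,.2355,0]);H=np.array([.6111,-.3399,.118])
    p,R,o=pose()
    for d in dths:
        Q=Ro.from_rotvec(y*d); pn=H+Q.apply(p-H); 
        s=R.inv().apply(pn-p)/.4; r=(R.inv()*Q*R).as_rotvec()/2/np.pi*k
        print(round(d,3),'shift',s.round(4).tolist(),'turn',r.round(4).tolist())
E
python3 - <<'E'
from h import *
lidarc([.03,.08,.13,.18,.22,.25,.262])
p,R,o=pose();print(p)
E
```

```text
0.03 shift [0.0001, -0.0022, -0.0136] turn [-0.0048, 0.0, -0.0]
0.08 shift [0.0003, -0.0068, -0.0361] turn [-0.0127, 0.0, -0.0001]
0.13 shift [0.0005, -0.0125, -0.0583] turn [-0.0207, 0.0, -0.0002]
0.18 shift [0.0007, -0.0193, -0.0802] turn [-0.0286, 0.0, -0.0003]
0.22 shift [0.0008, -0.0255, -0.0975] turn [-0.035, 0.0001, -0.0003]
0.25 shift [0.001, -0.0306, -0.1103] turn [-0.0398, 0.0001, -0.0004]
0.262 shift [0.001, -0.0328, -0.1154] turn [-0.0417, 0.0001, -0.0004]
[ 0.57608766 -0.19574213  0.22619717]
```

Call:
play_rows(
  motion=[
    [[0, -0.002, -0.014], [-0.005, 0, 0]],
    [[0, -0.007, -0.036], [-0.013, 0, 0]],
    [[0, -0.0125, -0.058], [-0.021, 0, 0]],
    [[0.001, -0.019, -0.08], [-0.029, 0, 0]],
    [[0.001, -0.0255, -0.0975], [-0.035, 0, 0]],
    [[0.001, -0.031, -0.11], [-0.04, 0, 0]],
    [[0.001, -0.033, -0.1155], [-0.042, 0, 0]],
    [[0.001, -0.033, -0.1155], [-0.042, 0, 0]],
  ],
)

```text
t: 11.05
eef_pos: [0.5835, -0.2265, 0.26]
tool_rot: [-0.049, -0.111, 0.924, 0.363]
contact_force: [-1.8, 6.6, -7.5]
gripper_width: 0.114
```

```bash
cat > chk.py <<'E'
from h import *
import pickle,sys
n=sys.argv[1]
t=cam('top');s=cam('side'); save(t,'t%s.png'%n);save(s,'s%s.png'%n)
pickle.dump((t,s),open(n+'.pkl','wb'))
x=np.array([.2355,-.9719,0]);y=np.array([.9719,.2355,0]);H=np.array([.6111,-.3399,.118])
def loc(P): d=P-H; return np.stack([-(d@x),d@y,d[...,2]],-1)
for nm,c in(('t',t),('s',s)):
    q=loc(cloud(c)).reshape(-1,3); px=c['pixels'].reshape(-1,3).astype(int)
    a=(q[:,0]>.02)&(q[:,0]<.215)&(abs(q[:,1])<.12)&(q[:,2]>-.02)&(q[:,2]<.25)&(px.min(1)>70)&(np.ptp(px,axis=1)<25)
    Q=q[a]
    if len(Q)<50: print(nm,'few');continue
    for _ in range(8):
        A=np.c_[Q[:,0],Q[:,1],np.ones(len(Q))]; k=np.linalg.lstsq(A,Q[:,2],rcond=None)[0]; e=abs(A@k-Q[:,2]); Q=Q[e<max(.004,1.5*np.median(e))]
    print(nm,len(Q),k.round(4),'angle',np.arctan(k[0]).round(4))
cv2.imwrite('pics/t%sc.png'%n,cv2.resize(t['pixels'][130:210,350:460,::-1],None,fx=7,fy=7,interpolation=cv2.INTER_CUBIC))
cv2.imwrite('pics/s%sc.png'%n,cv2.resize(s['pixels'][220:300,380:490,::-1],None,fx=7,fy=7,interpolation=cv2.INTER_CUBIC))
p,R,o=pose(); print(p.round(4),np.round(o['contact_force'],1),o['gripper_width'],np.round(o['q'],2),o['t'])
E
python3 chk.py 8
```

```text
t 1373 [-0.5465 -0.0232  0.1001] angle -0.5002
s 5369 [ 0.8413 -0.001   0.0081] angle 0.6994
[ 0.5835 -0.2264  0.26  ] [-2.1  5.5 -7.8] 0.11263966716275806 [ 0.37  0.71  0.26  1.33 -0.63  1.74  2.53] 11.15
```

View pics/t8c.png

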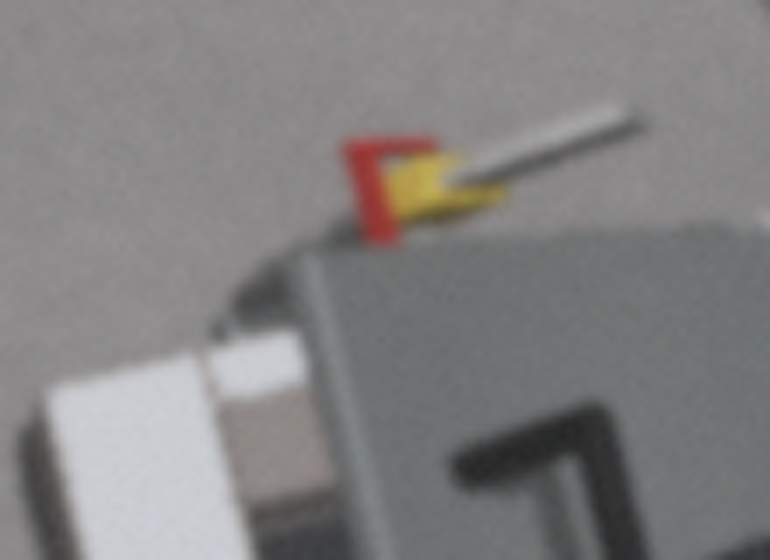

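View pics/s8.png

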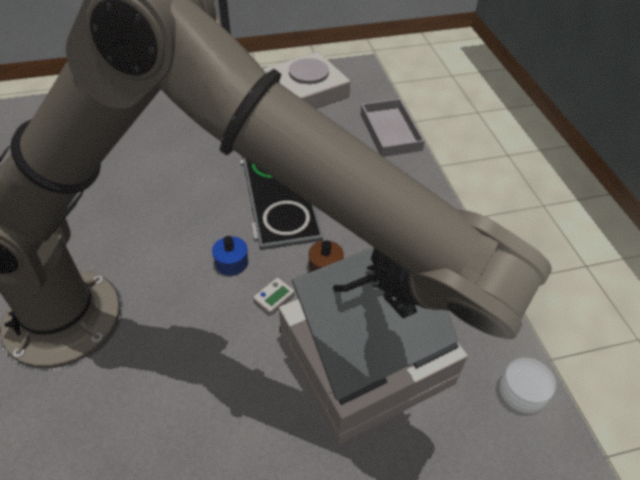

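```bash
python3 - <<'E'
from h import *
import pickle
t,s=pickle.load(open('8.pkl','rb'));T=pickle.load(open('top0.pkl','rb'))
x=np.array([.2355,-.9719,0]);y=np.array([.9719,.2355,0]);H=np.array([.6111,-.3399,.118])
def proj(c,p):
    q=(np.linalg.inv(c['pose'])@np.r_[p,1])[:3]; f=foc(c); return np.array([c['cx']+f*q[0]/q[2],c['cy']+f*q[1]/q[2]])
def P(th,r,ya): return H-x*r*np.cos(th)+y*ya+np.array([0,0,r*np.sin(th)])
for th in (.448,.65,.70,.75): print(th,'tip crop',((proj(t,P(th,.15,.153))-[350,130])*7).round(0),'corner r.18',((proj(t,P(th,.18,.153))-[350,130])*7).round(0))
for mid in (.66,.7,.74):
  print('band',mid,[((proj(t,P(mid+d,.167,ya))-[350,130])*7).round(0).tolist() for d in(-.075,.075) for ya in(.133,.147)])
def loc(P): d=P-H; return np.stack([-(d@x),d@y,d[...,2]],-1)
q=loc(cloud(t)).reshape(-1,3)
a=(q[:,0]>.01)&(q[:,0]<.17)&(abs(q[:,1])<.12)&(abs(q[:,2]-.842*q[:,0]-.008)<.02);Q=q[a]
for _ in range(6):
    A=np.c_[Q[:,0],Q[:,1],np.ones(len(Q))]; k=np.linalg.lstsq(A,Q[:,2],rcond=None)[0]; e=abs(A@k-Q[:,2]); Q=Q[e<max(.003,1.5*np.median(e))]
print(len(Q),k,np.arctan(k[0]))
E
```

```text
0.448 tip crop [342. 191.] corner r.18 [256. 203.]
0.65 tip crop [410. 157.] corner r.18 [336. 161.]
0.7 tip crop [430. 148.] corner r.18 [359. 150.]
0.75 tip crop [451. 138.] corner r.18 [384. 139.]
band 0.66 [[360.0, 241.0], [347.0, 193.0], [425.0, 212.0], [412.0, 163.0]]
band 0.7 [[376.0, 233.0], [363.0, 185.0], [444.0, 204.0], [431.0, 155.0]]
band 0.74 [[393.0, 226.0], [380.0, 177.0], [464.0, 196.0], [451.0, 146.0]]
5834 [8.47511471e-01 1.94202011e-04 6.84032145e-03] 0.7030475696932088
```

```bash
python3 - <<'E'
from h import *
import pickle
for i in range(12): t=cam('top')
save(t,'t9.png'); p,R,o=pose(); print(p.round(4),o['t'],o['gripper_width'],np.round(o['contact_force'],1))
T=pickle.load(open('top0.pkl','rb'))
d=cv2.absdiff(t['pixels'],T['pixels']).max(2)
for n,b in dict(jar=(275,140,312,182),timer=(318,280,358,324),scoop=(185,138,216,215),brown=(290,222,332,266)).items(): print(n,(d[b[1]:b[3],b[0]:b[2]]>40).sum())
h=cv2.cvtColor(t['pixels'],cv2.COLOR_RGB2HSV).astype(int)
E
```

```text
[ 0.5834 -0.2263  0.2599] 11.75 0.11926736644313639 [-1.1  5.6 -7.9]
jar 0
timer 0
scoop 0
brown 0
```

View pics/t9.png

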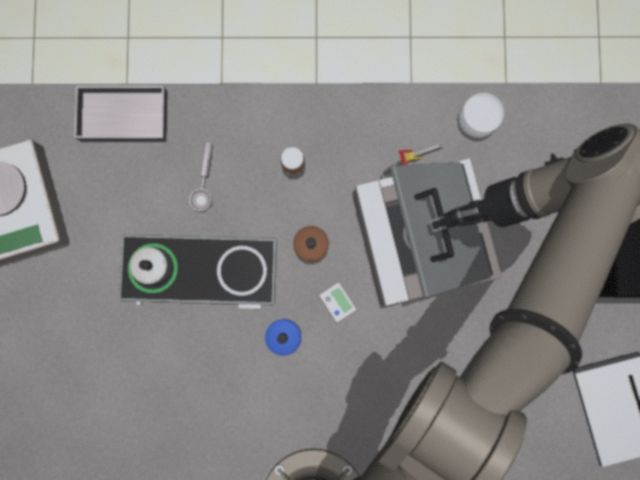

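The top view shows the pot in the green ring at (150,267) and the pointer on the yellow band at (408,156). The jar, timer and scoop haven't moved, and the hold is steady. Handing in.

```bash
python3 -c "
from station import bot
print(bot.hand_in()); print(bot.get_obs()['t'],bot.get_obs()['eef_pos'])"
```

```text
the job is handed in; nothing more can be done
None
the job is handed in; nothing more can be done
```

I slid the pot along the plate by its knob from the white ring into the green one, with the lid shut, and let go. I then gripped the lid bar, raised the lid to the yellow band and handed in at about 11.8 s while still holding it. The hand-in gave no verdict.

- **Pot:** it stands about 3 mm from the green ring's centre, where about 10 mm is allowed. The tool height stayed constant to about 0.3 mm during the slide. At the end of the slide the wrist carried about 3 N of the pot's weight, with no measurable rise. I pressed it down lightly before letting go.
- **Lid:** depth fits from two views put it at 0.699 and 0.703 rad.
- **Band and pointer:** the band's middle came out at 0.69 to 0.70 rad, depending on the view. My early triangulation from colour blobs gave 0.61, which I dropped because the two views saw different faces of the band. The top picture shows the pointer tip on the band. It reads up to about 0.015 rad above the lowest band estimate, roughly 2 mm of the 25 mm band. The arm hid the tip from the side camera.
- **Hold:** the tool did not drift by more than 0.1 mm over the last 0.6 s before hand-in, with about 8 N on it.
- **Bystanders:** the jar, timer and scoop are unchanged in the top image. The yellow band read the same part-way through the lift, but I did not measure it again once the lid was at its final angle.

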